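# Run the union nut round the bent pipe to its collar

### The arm

A 6-joint arm with a two-finger parallel gripper is mounted at the origin on the work surface. World frame = base frame: x ahead of the robot, y to its left, z up, the work surface at z = 0. Lengths are in mm, angles in degrees, forces in N, time in s.
With the tool pointing down it reaches from about 300 to 850 mm from the base axis. Payload 4.2 kg.
Tool frame: the origin (TCP) lies midway between the tips of the shut fingers; the grasp point (between the pads) lies env.hold_point_z behind it (env.hold_point_z is the distance from the TCP to the grasp point, in mm); z points along the fingers, y is the line along which they close (so a half turn about z gives the same grasp; the last joint's range is limited). The gripper opens to 91 mm and grips with 3 to 60 N. Pads are 32 mm wide; open, the fingers measure 118 mm over their backs; the gripper's body (76 mm by 178 mm) begins 60 mm behind the grasp point.
Start: joints at [-66.864, 18.312, 89.639, -0, 72.044, -1.146], TCP at [236.461, -524.147, 213.976] pointing down, gripper open.
Joint ranges: [-177.97, 177.97], [-48.28, 115.42], [12.27, 149.76], [-77.06, 257.06], [2.81, 150.46], [-146.56, 146.56]. Speed limits (degrees/s): [147.25, 147.25, 180, 180, 180, 180].

### API

Orientations are given as [roll, pitch, yaw] about the fixed x, y, z axes, in that order (R = Rz(yaw) Ry(pitch) Rx(roll)).
In Python, from workcell import env, viewer, spotter gives the robot as it stands.
- The arm moves only by the tool apply_moves, never from a script. Its arguments are lists of equal length, an entry for each row: "delta_pos": the shift along the world's x, y, z normalised to -1 to 1, where 1 is 120 mm, a list of three; "rot": the turn, a rotation vector about the world's x, y, z normalised to -1 to 1, where 1 is 1.5 rad, a list of three; "hand": the opening, from 0 (shut) to 1 (fully open). A call has 1 to 10 rows; each row is the pose to reach, as a shift and turn from the pose commanded when the call began; what a row does not reach only later rows make up. A row lasts 1/12 s, in which the tool goes at most 41.7 mm and 7.16 degrees, less where a joint would pass 70% of its speed; a pose out of reach is approached as far as the arm can. A call with a number of a shift or a turn outside -1 to 1 is refused whole. A call with a gripper value outside its range is refused whole. The fingers move at their own pace and stop on an object; "newtons" is the grip in N (left out, the last holds). Time passes only in rows, so rows that repeat a pose let the fingers close. It gives the time, the measured TCP pose, the force, the opening and the grip force at its end, in the units of the state.
- env.state(): the state, without advancing time (a new reading comes with each control period).
- viewer.grab_frame(name): name is "scene" or "top"; returns a dict with "pixels" (420x560x3 uint8, red, green, blue), "camera_matrix" (3x3 intrinsics, pixels), "R" (3x3) and "t" (3): a world point X has camera coordinates R X + t. Camera axes: x right, y down, z forward; pixel columns grow to the right and rows downward; lengths in mm; the calibration is good to about 2 mm. A picture is of the moment at which its call begins. There is no depth.
- env.job_done(): hands the job in; it is judged then, once.
Trained networks look in a picture, given as the dict that the camera call returned (one of the last four; its "shot" number tells which), for a name from the list of things; names that differ only in an ending like _2 or _b are one class to them, and where a whole thing is asked for, a point or a joint stands for the part that bears it (a point fixed in the world has none). Each returns a list of dicts, best first, with "score" (0 to 1); they miss things now and then, are a little off and sometimes report something else, mostly with a low value. They report only what shows in the picture. A call takes as long as a camera call. They do not tell look-alikes from the thing itself.
- spotter.trace(picture, query): "mask" (420x560 bool, what is visible of it) and "box" ([centre column, centre row, width, height] in pixels, round what is visible of it).
- spotter.landmark_of(picture, query): "position" ([column, row] in pixels: a listed point, or the origin of a listed thing).
The state is a dict: "time_s": time; "qpos": joint angles; "qvel": joint speeds; "effort": joint torques, N m; "ee_pos": TCP position; "ee_rot": TCP orientation; "force": force on the tool from outside, world axes, zero at the start; "torque": the same for the moment, N m; "gripper_width": finger opening in mm; "gripper_force": force on a finger pad.
Only numpy, scipy, OpenCV 4.12 (cv2) and the standard library are available. Lean on these libraries where they do the work, as an engineer would, in place of code of your own. Each camera call takes 0.05 s, during which the arm holds its last target. There are 200 camera calls.

### The job

The bent copper pipe in the vise is ready for its end to be flared, and the union nut has to go on first: pick up the brass nut from the bench, thread it over the pipe's free end and slide it round the bend until it is home against the steel collar near the vise. Let go of it there, and leave the steel nut and the yellow flux tin where they are.

Things in the scene. Friction and masses are not known exactly. Their poses are not given: they have to be found in the camera images.
- brass_nut_center (a point): Centre of the loose brass union nut: an octagonal sleeve 60 mm long, 48 mm across flats, with a straight bore 34 mm wide (across flats) right through, plain outside, both ends alike, about 0.3 to 0.56 kg. It lies on the bench on a flat: axis level, 24 mm up, along this point's own x; its two upright side flats are 48 mm apart.
- steel_nut_center (a point): Centre of a bystander: a silver-grey steel nut of the same shape and size as the brass one, also lying on the bench; its place may be swapped with the brass nut's. Axis along its own x.
- flux_tin: A yellow round tin with a white lid, 64 mm across and 45 mm high, standing on the bench under or near the pipe bend; a bystander. Origin at the centre of its underside.
- pipe_vise: Blue bench vise, fixed, holding a rigid bent copper pipe 22 mm thick, whose whole centreline is level, 130 mm above the bench. Origin: on the bench right under the point where the straight leg ends and the bend begins. In this frame (z up) the straight leg lies at x = 0 and runs from the vise (at +y) down to y = 0; there the pipe bends towards +x (see bend_centre).
- pipe_tip (a point): Centre of the pipe's open free end, at (135, -116, 130) mm in the frame of body pipe_vise (same axes). The last 45 mm of the pipe, after the bend, are straight and point 10 degrees off that frame's +x, towards -y.
- bend_mid (a point): Point on the pipe's centreline half-way round the bend (40 of 80 degrees); axes as those of body pipe_vise.
- bend_centre (a point): Centre of the bend's arc, at (110, 0, 130) mm in the frame of body pipe_vise (same axes); nothing is there. The pipe's centreline goes round it at a radius of 110 mm through 80 degrees, from the origin of that frame to the straight free leg.
- seat (a point): Point on the pipe's centreline, on the straight leg, where the nut's middle is when its end touches the collar: (0, 38, 130) mm in the frame of body pipe_vise. Same axes: +y points along the pipe to the collar and vise. A nut let go here drops about 6 mm and hangs on the pipe.
- collar_face (a point): Centre of the near face of the steel stop collar, 46 mm across and 14 mm long, fixed on the straight leg: it covers y = 68 to 82 mm in the frame of body pipe_vise. Same axes.
- vise_jaws (a point): Top of the vise's closed jaws, in their middle, 146 mm above the bench; same axes as body pipe_vise, (0, 165, 146) mm in its frame. The jaws are 100 mm wide along y. The rest of the vise spans x = -133 to 160 mm and y = 70 to 260 mm in that frame; it is no higher than the jaws.
Mind the look-alikes: they are no part of the job. Of the things that look like the part that bears brass_nut_center, the smallest one is meant.

How it is judged:
By the outcome, as a careful person would: the job done as asked, in the order asked, and still so for the second after the job is handed in, with the robot touching nothing.
It also fails if it takes over 54 s, if anything falls off the work surface, if the arm or the gripper's body presses on something with over 40 N, if the wrist force passes 120 N, or if a joint passes its speed limit or range.

## Working session

There is one attempt and no reset: what is moved stays moved. The work goes in short steps, Python scripts to look and compute and a tool call to move; the robot and the scene stay as the last step left them, time stands still between calls to the robot, and variables do not carry over. Pictures are saved under pics/ and viewed, at most 10 in all, crops included, and the job is handed in when it is done.

Besides the shell and the picture viewer there is one more tool, called as name(argument=value, ...) on one line, values as JSON. apply_moves: Moves the arm, as the interface text tells. Its arguments: {"type":"object","properties":{"delta_pos":{"type":"array"},"rot":{"type":"array"},"hand":{"type":"array"},"newtons":{"type":"number"}},"required":["delta_pos","rot","hand"]}

```bash
mkdir -p pics; ls
python3 - <<'E'
from workcell import env, viewer, spotter
import cv2, numpy as np
print(env.state(), env.hold_point_z)
for n in ("scene","top"):
    f=viewer.grab_frame(n); cv2.imwrite(f"pics/{n}0.png",f["pixels"][:,:,::-1])
    print(n,f["camera_matrix"].tolist(),f["R"].tolist(),f["t"])
    for q in ("brass_nut_center","steel_nut_center","flux_tin","pipe_vise","pipe_tip","bend_mid","seat","collar_face","vise_jaws","bend_centre"):
        print(q,[(np.round(d["position"],1).tolist(),round(d["score"],2)) for d in spotter.landmark_of(f,q)][:4])
E
```

```text
pics
{'time_s': 0.0, 'qpos': array([-6.68643777e+01,  1.83501413e+01,  8.97061051e+01, -1.73335850e-04,
        7.20420157e+01, -1.14344383e+00]), 'qvel': array([-0.01080877,  0.05850916,  0.00691455,  0.06011618,  0.06430449,
        0.11410045]), 'effort': array([ 1.41969871e-03, -4.12458622e+01, -2.31973171e+01,  7.27877906e-02,
        4.56800626e-02, -1.73515655e-04]), 'ee_pos': array([ 236.25714199, -523.67783772,  213.13733921]), 'ee_rot': array([-1.79901754e+02, -1.79610492e-03,  2.42791182e+01]), 'force': array([-0.84018644,  0.12134403, -0.19235351]), 'torque': array([ 0.0018325 , -0.04702506,  0.01735391]), 'gripper_force': 0.0, 'gripper_width': 91.47385916335654} 18.8
scene [[414.06800082131497, 0.0, 278.21823369305093], [0.0, 414.06800082131497, 211.64757739145924], [0.0, 0.0, 1.0]] [[0.5457763193183676, 0.8377384244495484, -0.017959439637232035], [0.4950516060236686, -0.3396644548020931, -0.7997199294236595], [-0.6760562969492123, 0.42757735013069287, -0.6001045683966533]] [-245.78324448 -179.14896172 1367.14722015]
brass_nut_center [([186.2, 235.5], 0.81), ([159.9, 283
[... 468 characters left out ...]
1620697, 206.0487997864479], [0.0, 0.0, 1.0]] [[-0.022997050370788003, -0.9996122893139465, -0.015697347762412817], [-0.9818472450545715, 0.02553974671548413, -0.18794602607253127], [0.18827406367577854, 0.011090193426609139, -0.9820539112272649]] [ -22.1882793   537.5141224  1037.24867106]
brass_nut_center [([399.0, 230.6], 0.74), ([359.8, 269.3], 0.63), ([429.9, 280.5], 0.57)]
steel_nut_center [([384.4, 167.7], 0.7)]
flux_tin [([247.0, 172.9], 0.62)]
pipe_vise [([202.3, 243.5], 0.57)]
pipe_tip [([251.6, 181.0], 0.72)]
bend_mid [([227.0, 232.4], 0.59), ([170.0, 238.5], 0.47)]
seat [([172.3, 239.2], 0.68)]
collar_face [([156.7, 240.9], 0.63)]
vise_jaws [([106.4, 233.6], 0.92)]
bend_centre []
```

View pics/scene0.png

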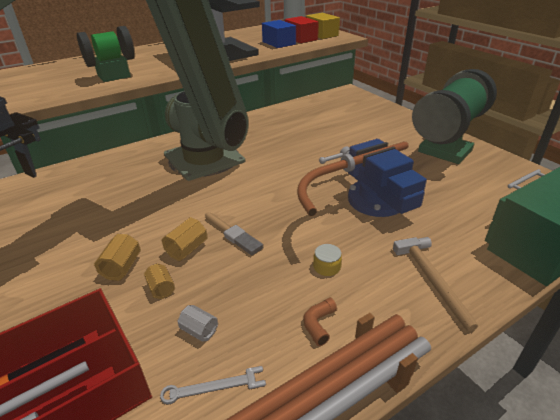

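View pics/top0.png

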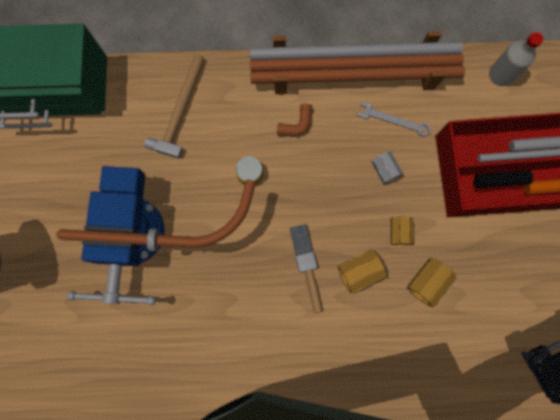

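The scene shows three brass sleeves: (186,236), (160,283) and (116,256), which are top (360,270), (401,230) and (431,281). The smallest is scene (160,283) / top (401,230). The steel nut is at scene (196,321) / top (387,168), and the tin stands under the pipe tip at scene (327,260) / top (249,170). I'll fit the poses and confirm with a crop.

```bash
cat > h.py <<'E'
import numpy as np, cv2
from scipy.optimize import least_squares
from workcell import env, viewer, spotter
def proj(f,P):
    c=np.asarray(P,float).reshape(-1,3)@np.array(f["R"]).T+f["t"]
    p=c@np.array(f["camera_matrix"]).T
    return p[:,:2]/p[:,2:]
def ray(f,uv,z):
    d=np.array(f["R"]).T@np.linalg.inv(f["camera_matrix"])@np.array([*uv,1.]); o=-np.array(f["R"]).T@f["t"]
    return o+d*(z-o[2])/d[2]
def nutpts(x,y,z,yaw,L=60,W=48,pitch=0):
    a=np.radians(22.5+45*np.arange(8)); r=W/2/np.cos(np.pi/8)
    P=np.array([[s*L/2,r*np.cos(t),r*np.sin(t)] for s in(-1,1) for t in a])
    c,s=np.cos(yaw),np.sin(yaw)
    return P@np.array([[c,-s,0],[s,c,0],[0,0,1]]).T+[x,y,z]
def hullmask(f,P):
    m=np.zeros((420,560),np.uint8); h=cv2.convexHull(np.float32(proj(f,P)))
    cv2.fillPoly(m,[np.int32(np.round(h*16))],255,shift=4); return m
def pipe(v,s):  # centreline pts, v=(x,y,yaw) s param: y on straight leg (neg -> bend/free leg)
    out=[]
    L=110*np.radians(80)
    for k in s:
        if k<0: p=(0,-k)
        elif k<L: a=k/110; p=(110-110*np.cos(a),-110*np.sin(a))
        else:
            e=k-L; a=np.radians(80); p=(110-110*np.cos(a)+e*np.cos(np.radians(10)),-110*np.sin(a)-e*np.sin(np.radians(10)))
        out.append((*p,130))
    P=np.array(out); c,s_=np.cos(v[2]),np.sin(v[2])
    return P@np.array([[c,-s_,0],[s_,c,0],[0,0,1]]).T+[v[0],v[1],0]
E
cat > m.py <<'E'
from h import *
F={n:viewer.grab_frame(n) for n in("top","scene")}
np.save("F.npy",F,allow_pickle=True)
# nut: masks
M={}
for n,guess in(("top",(401,230)),("scene",(160,282))):
    best=[d for d in spotter.trace(F[n],"brass_nut_center") if np.hypot(d["box"][0]-guess[0],d["box"][1]-guess[1])<15]
    M[n]=best[0]["mask"].astype(np.uint8)*255; print(n,best[0]["box"],best[0]["score"])
def iou(p,L,W):
    r=0
    for n in M:
        h=cv2.GaussianBlur(hullmask(F[n],nutpts(p[0],p[1],W/2,p[2],L,W)),(0,0),1)/255.; m=cv2.GaussianBlur(M[n],(0,0),1)/255.
        r+=((h-m)**2).sum()
    return r
from scipy.optimize import minimize
x0=ray(F["top"],(401,230),24)
b=min((minimize(lambda q:iou((q[0],q[1],q[2]/50),60,48),[x0[0],x0[1],50*a],method="Nelder-Mead",options=dict(initial_simplex=[[x0[0],x0[1],50*a],[x0[0]+8,x0[1],50*a],[x0[0],x0[1]+8,50*a],[x0[0],x0[1],50*a+10]])) for a in np.radians(np.arange(0,180,30))),key=lambda r:r.fun)
print("nut",b.x[:2],np.degrees(b.x[2]/50),b.fun,{n:int((M[n]>0).sum()) for n in M})
# vise from copper mask
kp=dict(pipe_tip=(135,-116,130),bend_mid=(110-110*np.cos(np.radians(40)),-110*np.sin(np.radians(40)),130),seat=(0,38,130),collar_face=(0,68,130),vise_jaws=(0,165,146))
obs=dict(top=dict(pipe_tip=(251.6,181),bend_mid=(227,232.4),seat=(172.3,239.2),collar_face=(156.7,240.9),vise_jaws=(106.4,233.6)),scene=dict(pipe_tip=(311.4,211.8),bend_mid=(301.1,181.8),seat=(335.5,165.8),collar_face=(349.5,162.5),vise_jaws=(377.5,148.3)))
def res(v):
    c,s=np.cos(v[2]),np.sin(v[2]); R=np.array([[c,-s,0],[s,c,0],[0,0,1]])
    return np.concatenate([(proj(F[n],R@np.array(kp[k])+[v[0],v[1],0])[0]-uv) for n in obs for k,uv in obs[n].items()])
r=least_squares(res,[450,100,0],loss="soft_l1",x_scale=[10,10,.1]); print("vise lm",r.x[:2],np.degrees(r.x[2]),np.round(res(r.x),1))
S=np.linspace(-60,110*np.radians(80)+45,60)
def copper(f):
    h=cv2.cvtColor(f["pixels"],cv2.COLOR_RGB2HSV); return h
C={}
for n in F:
    a=cv2.cvtColor(F[n]["pixels"],cv2.COLOR_RGB2LAB).astype(int); C[n]=((a[...,1]-128>22)).astype(np.uint8)*255
    cv2.imwrite(f"pics/c_{n}.png",C[n])
def pm(f,v):
    m=np.zeros((420,560),np.uint8); p=pipe(v,S); q=proj(f,p); d=(p@np.array(f["R"]).T+f["t"])[:,2].mean()
    w=11*f["camera_matrix"][0][0]/d
    # ribbon polygon
    t=np.gradient(q,axis=0); t/=np.linalg.norm(t,axis=1)[:,None]; nn=np.c_[-t[:,1],t[:,0]]*w
    cv2.fillPoly(m,[np.int32(np.round(np.r_[q+nn,(q-nn)[::-1]]*16))],255,shift=4); return m
roi={n:cv2.dilate(pm(F[n],r.x),np.ones((31,31))) for n in F}
def cost(q):
    v=(q[0],q[1],q[2]/100); return sum((((cv2.GaussianBlur(pm(F[n],v),(0,0),1).astype(float)-cv2.GaussianBlur(C[n],(0,0),1))/255)**2)[roi[n]>0].sum() for n in F)
s0=np.array([*r.x[:2],r.x[2]*100])
o=minimize(cost,s0,method="Nelder-Mead",options=dict(initial_simplex=[s0,s0+[8,0,0],s0+[0,8,0],s0+[0,0,5]]))
v=(o.x[0],o.x[1],o.x[2]/100); print("vise",v[:2],np.degrees(v[2]),o.fun,"tip",pipe(v,S[-1:]),"bendstart",pipe(v,[0]))
np.save("v.npy",v)
I=[]
for n,(x,y,w,hh) in(("top",(140,140,300,160)),("scene",(80,140,300,160))):
    im=F[n]["pixels"][:,:,::-1].copy()
    for m in(hullmask(F[n],nutpts(b.x[0],b.x[1],24,b.x[2]/50)),pm(F[n],v)):
        cv2.drawContours(im,cv2.findContours(m,0,1)[0],-1,(0,255,0),1)
    I.append(cv2.resize(im[y:y+hh,x:x+w],(560,299)))
cv2.imwrite("pics/fit.png",np.vstack(I))
E
python3 m.py
```

```text
top [401.5, 231.9, 23.8, 27.9] 0.6Traceback (most recent call last):
  File "m.py", line 8, in <module>
    M[n]=best[0]["mask"].astype(np.uint8)*255; print(n,best[0]["box"],best[0]["score"])
         ~~~~^^^
IndexError: list index out of range
```

```bash
python3 - <<'E'
s=open('m.py').read()
s=s.replace('''    best=[d for d in spotter.trace(F[n],"brass_nut_center") if np.hypot(d["box"][0]-guess[0],d["box"][1]-guess[1])<15]
''','''    for _ in range(5):
        best=[d for d in spotter.trace(F[n],"brass_nut_center") if np.hypot(d["box"][0]-guess[0],d["box"][1]-guess[1])<15]
        if best: break
        F[n]=viewer.grab_frame(n)
    if not best: print("none",n); continue
''')
open('m.py','w').write(s)
E
python3 m.py
```

```text
top [403.1, 231.1, 27.3, 30.9] 0.89
scene [158.9, 281.4, 31.1, 31.5] 0.75
nut [ 477.35455215 -325.24781914] -4.053770647693058 38.01968473663976 {'top': 681, 'scene': 736}
vise lm [452.74643561 134.75507584] -5.90551869393941 [ 0.   0.4 -2.  -0.9 -1.3  0.6 -0.2 -2.2  0.7  0.4 -0.9 -0.3  2.3  0.4
 -0.1  0.4 -4.3  0.8 -1.1  0.7]
vise (np.float64(451.34821487627346), np.float64(138.9082207538251)) -5.233856966769889 1967.2767089580932 tip [[575.40481979  10.91498018 130.        ]] bendstart [[451.34821488 138.90822075 130.        ]]
```

View pics/fit.png

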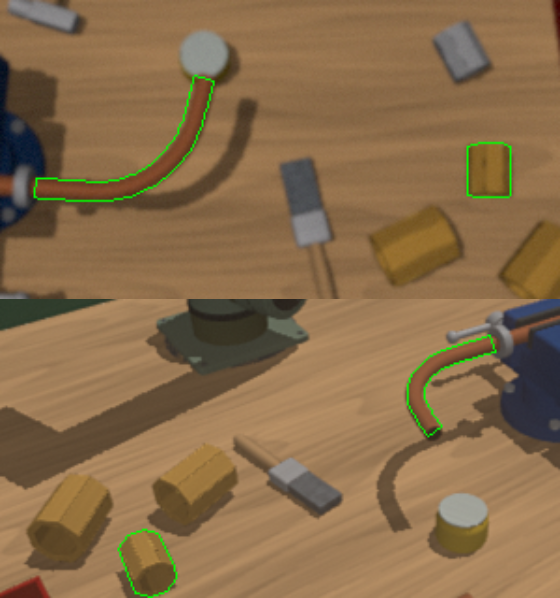

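The enlarged crop shows the small brass sleeve, outlined at crop (490,170) and (148,562), clearly smaller than the two brass sleeves beside it. It is the 60×48 nut: the known-size outline fits. I'll tighten the pipe fit.

```bash
cat > p.py <<'E'
from h import *
from scipy.optimize import minimize
F=np.load("F.npy",allow_pickle=True).item(); v0=np.load("v.npy")
S=np.linspace(-55,110*np.radians(80)+45,80)
def ribbon(f,v,w):
    m=np.zeros((420,560),np.uint8); p=pipe(v,S); q=proj(f,p); d=(p@np.array(f["R"]).T+f["t"])[:,2]
    t=np.gradient(q,axis=0); t/=np.linalg.norm(t,axis=1)[:,None]; nn=np.c_[-t[:,1],t[:,0]]*(w*f["camera_matrix"][0][0]/d)[:,None]
    cv2.fillPoly(m,[np.int32(np.round(np.r_[q+nn,(q-nn)[::-1]]*16))],255,shift=4); return m
C={};roi={}
for n in F:
    a=cv2.cvtColor(F[n]["pixels"],cv2.COLOR_RGB2LAB)[...,1]
    roi[n]=cv2.dilate(ribbon(F[n],v0,11),np.ones((17,17)))
    q=proj(F[n],pipe(v0,[-57]))[0]; 
    t,_=cv2.threshold(a[roi[n]>0],0,255,cv2.THRESH_OTSU); C[n]=(a>t).astype(np.uint8)*255; print(n,t)
    # exclude collar side
    yy,xx=np.mgrid[:420,:560]; 
    roi[n][(xx<q[0]) if n=="top" else (xx>q[0])]=0
for use in(("top",),("scene",),("top","scene")):
    def cost(q):
        v=(q[0],q[1],q[2]/100); return sum((((cv2.GaussianBlur(ribbon(F[n],v,11),(0,0),1).astype(float)-cv2.GaussianBlur(C[n],(0,0),1))/255)**2)[roi[n]>0].sum() for n in use)
    s0=np.array([v0[0],v0[1],v0[2]*100])
    o=minimize(cost,s0,method="Nelder-Mead",options=dict(initial_simplex=[s0,s0+[8,0,0],s0+[0,8,0],s0+[0,0,5]]))
    v=(o.x[0],o.x[1],o.x[2]/100); print(use,np.round(v[:2],1),np.round(np.degrees(v[2]),2),round(o.fun,1),"tip",pipe(v,S[-1:])[0].round(1),"seat",pipe(v,[-38])[0].round(1))
np.save("v.npy",v)
E
python3 p.py
```

```text
top 140.0
scene 140.0
('top',) [452.2 138.6] -5.93 94.4 tip [574.7   9.1 130. ] seat [456.1 176.4 130. ]
('scene',) [449.7 147.3] -8.73 77.5 tip [565.7  12.  130. ] seat [455.5 184.9 130. ]
('top', 'scene') [451.9 140.6] -6.43 199.4 tip [573.2  10.  130. ] seat [456.1 178.4 130. ]
```

Run:
```python
from h import *
F=np.load("F.npy",allow_pickle=True).item()
for z in(0,40,60,80,100): print(z,ray(F["top"],(447,215),z).round(),ray(F["scene"],(105,295),z).round())
for uv in((359.8,269.3),(429.9,280.5)): print(ray(F["top"],uv,36).round())
```

```text
0 [ 515. -439.    0.] [ 429. -432.    0.]
40 [ 508. -425.   40.] [ 471. -432.   40.]
60 [ 505. -418.   60.] [ 493. -432.   60.]
80 [ 502. -411.   80.] [ 514. -433.   80.]
100 [ 499. -404.  100.] [ 535. -433.  100.]
[ 393. -225.   36.]
[ 365. -377.   36.]
```

apply_moves(delta_pos=[[0.4, 0.2, 0], [0.8, 0.6, 0], [1, 1, 0], [1, 1, 0], [1, 1, 0], [1, 1, 0], [1, 1, 0], [1, 1, 0], [1, 1, 0], [1, 1, 0]], rot=[[0, 0, 0.08], [0, 0, 0.16], [0, 0, 0.24], [0, 0, 0.32], [0, 0, 0.4], [0, 0, 0.48], [0, 0, 0.56], [0, 0, 0.64], [0, 0, 0.72], [0, 0, 0.8]], hand=[1, 1, 1, 1, 1, 1, 1, 1, 1, 1])

```text
time_s: 2.33
ee_pos: [356.6, -404.0, 214.0]
ee_rot: [180.0, 0.0, 93.4]
force: [-0.8, -0.5, -1.4]
gripper_width: 91.4
gripper_force: 0.0
```

apply_moves(delta_pos=[[0.3, 0.2, 0], [0.6, 0.4, 0], [0.9, 0.6, 0], [1, 0.66, 0], [1, 0.66, 0], [1, 0.66, 0], [1, 0.66, 0], [1, 0.66, -0.2], [1, 0.66, -0.4], [1, 0.66, -0.6]], rot=[[0, 0, 0.08], [0, 0, 0.16], [0, 0, 0.24], [0, 0, 0.32], [0, 0, 0.4], [0, 0, 0.48], [0, 0, 0.56], [0, 0, 0.64], [0, 0, 0.72], [0, 0, 0.8]], hand=[1, 1, 1, 1, 1, 1, 0.85, 0.8, 0.8, 0.8])

```text
time_s: 3.17
ee_pos: [476.8, -325.1, 141.6]
ee_rot: [-180.0, 0.1, 162.1]
force: [0.3, -0.1, -0.1]
gripper_width: 73.1
gripper_force: 0.0
```

apply_moves(delta_pos=[[0, 0, -0.1], [0, 0, -0.2], [0, 0, -0.2]], rot=[[0, 0, 0.08], [0, 0, 0.166], [0, 0, 0.166]], hand=[0.8, 0.8, 0.8])

```text
time_s: 3.42
ee_pos: [475.1, -323.9, 115.4]
ee_rot: [179.8, -0.3, 176.2]
force: [-0.8, -0.1, 0.1]
gripper_width: 73.0
gripper_force: 0.0
```

Run:
```python
from h import *
for n,c in(("top",(340,150)),("scene",(90,210))):
    f=viewer.grab_frame(n); im=f["pixels"][:,:,::-1].copy()
    cv2.imwrite(f"pics/{n}1.png",cv2.resize(im[c[1]:c[1]+150,c[0]:c[0]+150],(390,390)))
a=[cv2.imread(f"pics/{n}1.png") for n in("top","scene")]; cv2.imwrite("pics/near1.png",np.hstack(a))
s=env.state(); print(s["ee_pos"],s["ee_rot"],s["gripper_width"],s["qpos"],s["time_s"])
```

```text
[ 476.48032176 -324.94742232  117.96745322] [ 1.79976859e+02 -2.35939447e-02  1.75881609e+02] 72.78644966015119 [-3.54399004e+01  2.28173198e+01  9.74850358e+01  8.68840455e-03
  5.97298299e+01 -1.21325887e+02] 3.5167
```

View pics/near1.png

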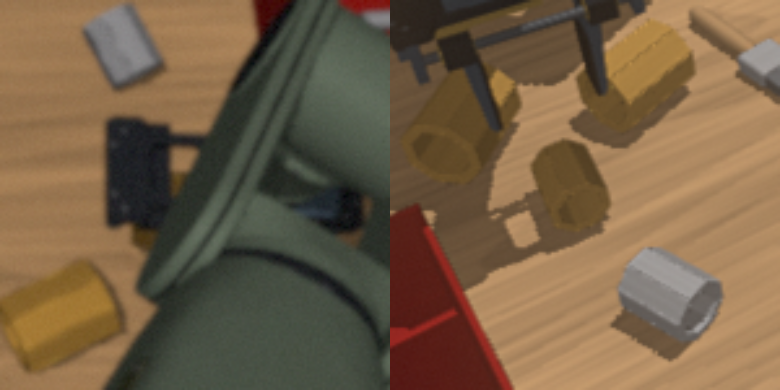

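The right half shows the fingers straddling the small nut (crop (570,185)) and lined up with it; the steel nut and toolbox are clear. Going down and gripping.

apply_moves(delta_pos=[[0, 0, -0.2], [0, 0, -0.45], [0, 0, -0.65], [0, 0, -0.8], [0, 0, -0.88], [0, 0, -0.92], [0, 0, -0.92], [0, 0, -0.92]], rot=[[0, 0, 0], [0, 0, 0], [0, 0, 0], [0, 0, 0], [0, 0, 0], [0, 0, 0], [0, 0, 0], [0, 0, 0]], hand=[0.8, 0.8, 0.8, 0.8, 0.8, 0.8, 0.8, 0.75], newtons=35)

```text
time_s: 4.18
ee_pos: [477.4, -325.6, 8.8]
ee_rot: [-179.9, 0.1, 176.0]
force: [0.3, -0.0, 0.1]
gripper_width: 69.5
gripper_force: 0.0
```

apply_moves(delta_pos=[[0, 0, 0], [0, 0, 0], [0, 0, 0], [0, 0, 0], [0, 0, 0], [0, 0, 0], [0, 0, 0], [0, 0, 0]], rot=[[0, 0, 0], [0, 0, 0], [0, 0, 0], [0, 0, 0], [0, 0, 0], [0, 0, 0], [0, 0, 0], [0, 0, 0]], hand=[0.6, 0.5, 0.4, 0.4, 0.4, 0.4, 0.4, 0.4], newtons=35)

```text
time_s: 4.85
ee_pos: [476.9, -324.9, 8.4]
ee_rot: [-180.0, 0.1, 176.0]
force: [-0.2, 2.1, 5.9]
gripper_width: 47.8
gripper_force: 35.0
```

apply_moves(delta_pos=[[0, 0, 0.1], [0, 0, 0.3], [0, 0, 0.5], [0, 0, 0.7], [0.1, 0.1, 0.85], [0.2, 0.3, 0.887], [0.35, 0.5, 0.887], [0.5, 0.7, 0.887], [0.6, 0.9, 0.887], [0.7, 1, 0.887]], rot=[[0, 0, 0], [0, 0, 0], [0, 0, 0], [0, 0, 0], [0, 0, 0], [0, 0, 0], [0, 0, 0], [0, 0, 0], [0, 0, 0], [0, 0, 0]], hand=[0.4, 0.4, 0.4, 0.4, 0.4, 0.4, 0.4, 0.4, 0.4, 0.4], newtons=40)

```text
time_s: 5.68
ee_pos: [559.9, -202.0, 112.6]
ee_rot: [179.9, -0.2, 176.1]
force: [0.0, -0.3, -4.6]
gripper_width: 47.8
gripper_force: 40.0
```

apply_moves(delta_pos=[[0.1, 0.15, 0], [0.2, 0.35, 0], [0.35, 0.55, 0], [0.5, 0.75, 0], [0.6, 0.9, 0], [0.7, 1, 0], [0.7, 1, 0]], rot=[[0, 0, -0.03], [0, 0, -0.06], [0, 0, -0.09], [0, 0, -0.11], [0, 0, -0.13], [0, 0, -0.14], [0, 0, -0.14]], hand=[0.4, 0.4, 0.4, 0.4, 0.4, 0.4, 0.4])

```text
time_s: 6.27
ee_pos: [646.0, -82.1, 112.3]
ee_rot: [179.9, -0.0, 164.2]
force: [0.3, -0.3, -3.9]
gripper_width: 47.6
gripper_force: 40.0
```

apply_moves(delta_pos=[[0, 0.15, 0], [0, 0.35, 0], [0, 0.5, 0], [0, 0.6, 0], [0, 0.617, 0], [0, 0.617, 0], [0, 0.617, 0]], rot=[[0, 0, 0], [0, 0, 0], [0, 0, 0], [0, 0, 0], [0, 0, 0], [0, 0, 0], [0, 0, 0]], hand=[0.4, 0.4, 0.4, 0.4, 0.4, 0.4, 0.4])

```text
time_s: 6.85
ee_pos: [644.2, -11.9, 113.7]
ee_rot: [-179.9, -0.0, 164.0]
force: [0.1, -0.2, -5.4]
gripper_width: 47.6
gripper_force: 40.0
```

Run:
```python
from h import *
s=env.state(); print(s["ee_pos"],s["ee_rot"],s["gripper_width"],s["force"],s["torque"],s["qpos"].round(),s["time_s"])
v=(452,138.5,np.radians(-6.1)); e=s["ee_pos"]; a=[]
for n,c in(("top",(160,90)),("scene",(250,130))):
    f=viewer.grab_frame(n); im=f["pixels"][:,:,::-1].copy(); im=im[c[1]:c[1]+150,c[0]:c[0]+150]
    im=cv2.resize(im,None,fx=2.6,fy=2.6,interpolation=cv2.INTER_CUBIC)
    N=nutpts(e[0],e[1],130,np.radians(s["ee_rot"][2])); 
    for k in(0,8): cv2.polylines(im,[np.int32((proj(f,N[k:k+8])-c)*2.6)],True,(0,255,0),1)
    cv2.polylines(im,[np.int32((proj(f,pipe(v,np.linspace(-50,198.6,50)))-c)*2.6)],False,(255,255,0),1)
    a.append(im)
cv2.imwrite("pics/near2.png",np.hstack(a))
```

```text
[644.21507638 -11.93892943 113.66439651] [-1.79939261e+02 -2.14169094e-02  1.64022737e+02] 47.582115797729436 [ 0.06854606 -0.16019662 -5.35292806] [ 0.04604842 -0.14337869 -0.0011985 ] [ -2.  29.  88.  -0.  63. -76.] 6.85
```

View pics/near2.png

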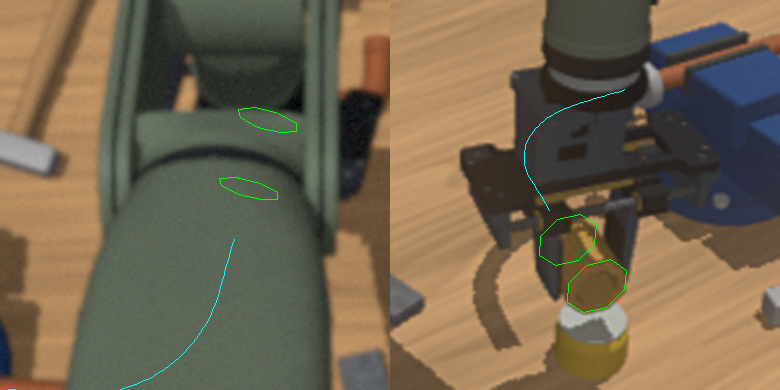

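The nut is held level ahead of the tip, with its front octagon at crop (598,285); the arm hides the top view. Advancing gently to the first engagement while watching the force.

apply_moves(delta_pos=[[-0.05, 0.014, 0], [-0.12, 0.035, 0], [-0.19, 0.055, 0], [-0.25, 0.072, 0], [-0.3, 0.086, 0], [-0.35, 0.1, 0], [-0.39, 0.112, 0], [-0.42, 0.121, 0], [-0.42, 0.121, 0], [-0.42, 0.121, 0]], rot=[[0, 0, 0], [0, 0, 0], [0, 0, 0], [0, 0, 0], [0, 0, 0], [0, 0, 0], [0, 0, 0], [0, 0, 0], [0, 0, 0], [0, 0, 0]], hand=[0.4, 0.4, 0.4, 0.4, 0.4, 0.4, 0.4, 0.4, 0.4, 0.4])

```text
time_s: 7.78
ee_pos: [594.2, 3.7, 114.2]
ee_rot: [180.0, 0.0, 164.0]
force: [-0.5, 0.3, -4.3]
gripper_width: 47.9
gripper_force: 40.0
```

Run:
```python
from h import *
s=env.state(); print(s["ee_pos"],s["force"],s["torque"])
f=viewer.grab_frame("scene"); c=(270,170); im=f["pixels"][:,:,::-1].copy()[c[1]:c[1]+90,c[0]:c[0]+110]
cv2.imwrite("pics/near3.png",cv2.resize(im,None,fx=6,fy=6,interpolation=cv2.INTER_CUBIC))
```

```text
[594.19693338   3.67572931 114.17017681] [-0.51223582  0.30627267 -4.29582652] [ 0.07125043 -0.14865252  0.02319101]
```

View pics/near3.png

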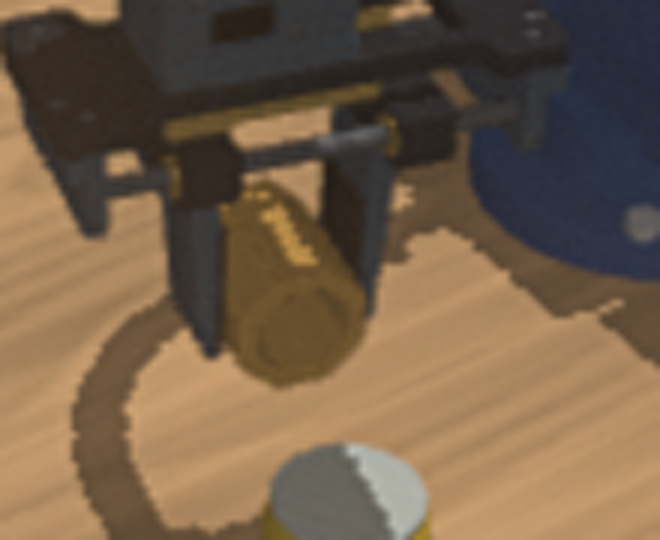

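No contact force with the nut's leading end about 10 mm past the estimated tip, and the bore faces down the pipe. Computing the bend waypoints now.

```bash
cat > w.py <<'E'
from h import *
import sys
def table(v,cx,cy,cyaw,ks):
    L=198.6
    for k in ks:
        P=pipe(v,np.linspace(min(k-30,L-1),min(k+30,L),31))[:,:2]
        C0=pipe(v,[min(k,L)])[0,:2]; t=pipe(v,[min(k,L)-1])[0,:2]-C0
        c=P.mean(0); u=np.linalg.svd(P-c)[2][0]; u*=np.sign(u@t) ; u/=np.linalg.norm(u)
        nrm=np.array([-u[1],u[0]]); d=(P-c)@nrm; mid=(d.max()+d.min())/2
        along=(pipe(v,[min(k,L)])[0,:2]-c)@u - max(k-L,0)
        p=c+nrm*mid+u*along; yaw=np.degrees(np.arctan2(u[1],u[0]))
        print(k,p.round(1),round(yaw,1),"d",((p-[cx,cy])/120).round(3),"r",round((yaw-cyaw)/85.944,3),"spread",round(d.max()-d.min(),1))
if __name__=="__main__":
    table((452,138.5,np.radians(-6.)),594.08,3.57,164.02,[218,210,200,190,180,172,164,156,148,140,132,124,116,108,100])
E
python3 w.py
```

```text
218 [593.    3.5] 164.0 d [-0.009 -0.001] r -0.0 spread 0.0
210 [585.3   5.7] 164.0 d [-0.073  0.018] r -0.0 spread 0.0
200 [575.7   8.5] 164.0 d [-0.153  0.041] r -0.0 spread 0.0
190 [566.1  11.2] 164.0 d [-0.233  0.064] r -0.0 spread 0.0
180 [556.5  14. ] 164.0 d [-0.313  0.087] r -0.0 spread 0.1
172 [548.8  16.4] 163.7 d [-0.377  0.107] r -0.003 spread 0.6
164 [541.2  18.9] 163.0 d [-0.44   0.128] r -0.012 spread 1.4
156 [533.7  21.5] 161.6 d [-0.503  0.15 ] r -0.028 spread 2.4
148 [526.3  24.4] 159.3 d [-0.565  0.174] r -0.055 spread 3.2
140 [519.   27.5] 156.3 d [-0.625  0.2  ] r -0.09 spread 3.8
132 [512.  31.] 152.7 d [-0.684  0.228] r -0.132 spread 4.0
124 [505.1  34.9] 148.6 d [-0.741  0.261] r -0.18 spread 4.1
116 [498.6  39.2] 144.4 d [-0.796  0.297] r -0.228 spread 4.1
108 [492.4  44. ] 140.3 d [-0.848  0.337] r -0.277 spread 4.1
100 [486.5  49.2] 136.1 d [-0.896  0.38 ] r -0.325 spread 4.1
```

apply_moves(delta_pos=[[-0.035, 0.01, 0], [-0.073, 0.018, 0], [-0.113, 0.03, 0], [-0.153, 0.041, 0], [-0.193, 0.053, 0], [-0.233, 0.064, 0], [-0.273, 0.076, 0], [-0.313, 0.087, 0], [-0.313, 0.087, 0]], rot=[[0, 0, 0], [0, 0, 0], [0, 0, 0], [0, 0, 0], [0, 0, 0], [0, 0, 0], [0, 0, 0], [0, 0, 0], [0, 0, 0]], hand=[0.4, 0.4, 0.4, 0.4, 0.4, 0.4, 0.4, 0.4, 0.4])

```text
time_s: 8.58
ee_pos: [555.2, 14.4, 114.0]
ee_rot: [-180.0, -0.1, 164.0]
force: [-0.4, -0.5, -4.4]
gripper_width: 47.6
gripper_force: 40.0
```

Run:
```python
from h import *
s=env.state(); print(s["ee_pos"],s["ee_rot"],s["force"],s["torque"])
f=viewer.grab_frame("scene"); c=(260,150); im=f["pixels"][:,:,::-1].copy()[c[1]:c[1]+90,c[0]:c[0]+110]
cv2.imwrite("pics/near4.png",cv2.resize(im,None,fx=6,fy=6,interpolation=cv2.INTER_CUBIC))
```

```text
[555.15580564  14.3557094  114.02224005] [-1.79992589e+02 -7.11908578e-02  1.64040628e+02] [-0.39476495 -0.46526572 -4.40738698] [ 0.13593717 -0.12156161 -0.03072841]
```

View pics/near4.png

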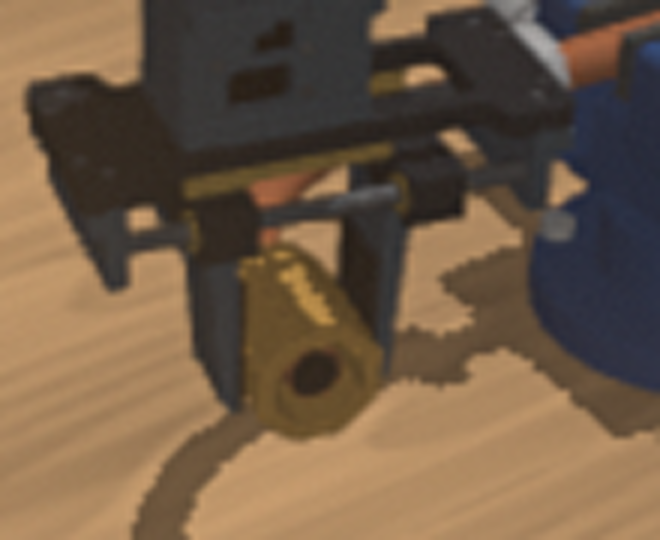

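The pipe's open end now shows inside the bore at crop (313,370), with the copper entering behind at (270,200). The nut is threaded and no side force is felt. Going round the bend.

apply_moves(delta_pos=[[-0.032, 0.01, 0], [-0.064, 0.02, 0], [-0.096, 0.03, 0], [-0.127, 0.041, 0], [-0.159, 0.052, 0], [-0.19, 0.063, 0], [-0.221, 0.075, 0], [-0.252, 0.087, 0], [-0.252, 0.087, 0]], rot=[[0, 0, 0], [0, 0, -0.003], [0, 0, -0.007], [0, 0, -0.012], [0, 0, -0.02], [0, 0, -0.028], [0, 0, -0.041], [0, 0, -0.055], [0, 0, -0.055]], hand=[0.4, 0.4, 0.4, 0.4, 0.4, 0.4, 0.4, 0.4, 0.4])

```text
time_s: 9.38
ee_pos: [525.2, 24.8, 114.0]
ee_rot: [-180.0, -0.1, 159.2]
force: [-0.9, -0.5, -4.2]
gripper_width: 47.8
gripper_force: 40.0
```

```bash
python3 -c "
from h import *; s=env.state(); print(s['force'],s['torque'],s['ee_pos'])
from w import table; table((452,138.5,np.radians(-6.)),526.28,24.45,159.3,[140,132,124,116,108,100])"
```

```text
[-0.89838687 -0.53048536 -4.17510485] [ 0.09239653 -0.08463835  0.03251536] [525.2210355   24.77684114 113.98325333]
140 [519.   27.5] 156.3 d [-0.06   0.026] r -0.035 spread 3.8
132 [512.  31.] 152.7 d [-0.119  0.054] r -0.077 spread 4.0
124 [505.1  34.9] 148.6 d [-0.176  0.087] r -0.125 spread 4.1
116 [498.6  39.2] 144.4 d [-0.231  0.123] r -0.173 spread 4.1
108 [492.4  44. ] 140.3 d [-0.283  0.163] r -0.222 spread 4.1
100 [486.5  49.2] 136.1 d [-0.331  0.206] r -0.27 spread 4.1
```

Still no contact; continuing.

apply_moves(delta_pos=[[-0.03, 0.013, 0], [-0.06, 0.026, 0], [-0.09, 0.04, 0], [-0.119, 0.054, 0], [-0.148, 0.07, 0], [-0.176, 0.087, 0], [-0.204, 0.105, 0], [-0.231, 0.123, 0], [-0.231, 0.123, 0]], rot=[[0, 0, -0.017], [0, 0, -0.035], [0, 0, -0.056], [0, 0, -0.077], [0, 0, -0.101], [0, 0, -0.125], [0, 0, -0.149], [0, 0, -0.173], [0, 0, -0.173]], hand=[0.4, 0.4, 0.4, 0.4, 0.4, 0.4, 0.4, 0.4, 0.4])

```text
time_s: 10.13
ee_pos: [498.0, 39.5, 114.0]
ee_rot: [-180.0, -0.0, 144.4]
force: [0.7, 0.1, -4.7]
gripper_width: 47.6
gripper_force: 40.0
```

```bash
python3 -c "
from h import *; s=env.state(); print(s['force'],s['torque'],s['ee_pos'])
from w import table; table((452,138.5,np.radians(-6.)),498.56,39.21,144.43,[108,100,92,84,76,68,60])"
```

```text
[ 0.68967041  0.13213408 -4.68110447] [ 0.05992571 -0.15168429 -0.02741365] [497.97624283  39.5143707  114.0425526 ]
108 [492.4  44. ] 140.3 d [-0.052  0.04 ] r -0.049 spread 4.1
100 [486.5  49.2] 136.1 d [-0.1    0.083] r -0.097 spread 4.1
92 [481.1  54.9] 131.9 d [-0.146  0.13 ] r -0.146 spread 4.1
84 [476.   60.9] 127.8 d [-0.188  0.181] r -0.194 spread 4.1
76 [471.5  67.3] 123.6 d [-0.226  0.234] r -0.243 spread 4.1
68 [467.4  74. ] 119.4 d [-0.26  0.29] r -0.291 spread 4.1
60 [463.7  80.9] 115.3 d [-0.29   0.348] r -0.339 spread 4.1
```

apply_moves(delta_pos=[[-0.026, 0.02, 0], [-0.052, 0.04, 0], [-0.076, 0.061, 0], [-0.1, 0.083, 0], [-0.123, 0.106, 0], [-0.146, 0.13, 0], [-0.167, 0.155, 0], [-0.188, 0.181, 0], [-0.188, 0.181, 0]], rot=[[0, 0, -0.024], [0, 0, -0.049], [0, 0, -0.073], [0, 0, -0.097], [0, 0, -0.121], [0, 0, -0.146], [0, 0, -0.17], [0, 0, -0.194], [0, 0, -0.194]], hand=[0.4, 0.4, 0.4, 0.4, 0.4, 0.4, 0.4, 0.4, 0.4])

```text
time_s: 10.88
ee_pos: [475.8, 61.2, 114.1]
ee_rot: [180.0, -0.0, 127.8]
force: [-0.5, -0.7, -4.8]
gripper_width: 47.7
gripper_force: 40.0
```

```bash
python3 -c "
from h import *; s=env.state(); print(s['force'],s['torque'],s['ee_pos'])
from w import table; table((452,138.5,np.radians(-6.)),476.0,60.93,127.76,[76,68,60,52,44,36,28])"
```

```text
[-0.4542509  -0.69197954 -4.77360917] [-0.00137853 -0.12874878  0.01362878] [475.8190816   61.24805938 114.08591241]
76 [471.5  67.3] 123.6 d [-0.038  0.053] r -0.049 spread 4.1
68 [467.4  74. ] 119.4 d [-0.072  0.109] r -0.097 spread 4.1
60 [463.7  80.9] 115.3 d [-0.102  0.167] r -0.146 spread 4.1
52 [460.7  88.2] 111.1 d [-0.128  0.227] r -0.194 spread 4.1
44 [458.1  95.6] 106.9 d [-0.149  0.289] r -0.243 spread 4.1
36 [456.1 103.2] 102.8 d [-0.166  0.352] r -0.291 spread 4.1
28 [454.6 110.9] 98.6 d [-0.178  0.416] r -0.339 spread 4.1
```

apply_moves(delta_pos=[[-0.019, 0.026, 0], [-0.038, 0.053, 0], [-0.055, 0.081, 0], [-0.072, 0.109, 0], [-0.087, 0.138, 0], [-0.102, 0.167, 0], [-0.115, 0.197, 0], [-0.128, 0.227, 0], [-0.128, 0.227, 0]], rot=[[0, 0, -0.024], [0, 0, -0.049], [0, 0, -0.073], [0, 0, -0.097], [0, 0, -0.121], [0, 0, -0.146], [0, 0, -0.17], [0, 0, -0.194], [0, 0, -0.194]], hand=[0.4, 0.4, 0.4, 0.4, 0.4, 0.4, 0.4, 0.4, 0.4])

```text
time_s: 11.63
ee_pos: [460.8, 88.5, 114.1]
ee_rot: [180.0, -0.0, 111.2]
force: [-0.2, -0.6, -4.8]
gripper_width: 47.8
gripper_force: 40.0
```

```bash
python3 -c "
from h import *; s=env.state(); print(s['force'],s['torque'],s['ee_pos'],s['qpos'])
f=viewer.grab_frame('scene'); f2=viewer.grab_frame('top')
a=[cv2.resize(g['pixels'][c[1]:c[1]+130,c[0]:c[0]+130,::-1],(390,390)) for g,c in((f2,(130,150)),(f,(260,120)))]
cv2.imwrite('pics/near5.png',np.hstack(a))
from w import table; table((452,138.5,np.radians(-6.)),460.64,88.17,111.09,[44,36,28,20,12,4,-4,-12,-20,-28,-38])"
```

```text
[-0.21916443 -0.56563544 -4.82643887] [ 0.03667046 -0.04837536 -0.00302166] [460.79939738  88.48457188 114.12224522] [ 9.46092830e+00  1.42131164e+01  1.11557513e+02  7.80819670e-03
  5.42014082e+01 -1.17046188e+01]
44 [458.1  95.6] 106.9 d [-0.021  0.062] r -0.049 spread 4.1
36 [456.1 103.2] 102.8 d [-0.038  0.125] r -0.097 spread 4.1
28 [454.6 110.9] 98.6 d [-0.05   0.189] r -0.145 spread 4.1
20 [453.7 118.7] 94.6 d [-0.058  0.254] r -0.192 spread 4.0
12 [453.2 126.6] 91.0 d [-0.062  0.32 ] r -0.233 spread 3.7
4 [453.1 134.5] 88.2 d [-0.063  0.386] r -0.267 spread 3.1
-4 [453.3 142.4] 86.1 d [-0.061  0.452] r -0.291 spread 2.2
-12 [453.7 150.4] 84.8 d [-0.058  0.519] r -0.306 spread 1.2
-20 [454.2 158.4] 84.2 d [-0.053  0.585] r -0.313 spread 0.4
-28 [454.9 166.3] 84.0 d [-0.048  0.651] r -0.315 spread 0.0
-38 [456.  176.3] 84.0 d [-0.039  0.734] r -0.315 spread 0.0
```

View pics/near5.png

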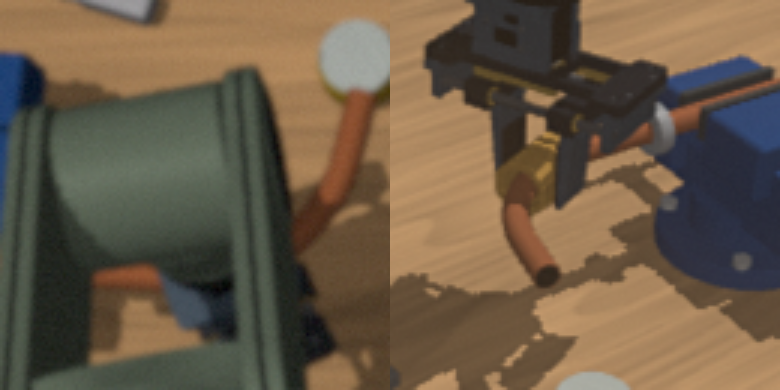

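The nut (crop (527,175)) is well round the bend, with the copper tail coming out of it to the tip at (547,275). No contact force. Continuing onto the straight leg.

apply_moves(delta_pos=[[-0.021, 0.062, 0], [-0.038, 0.125, 0], [-0.05, 0.189, 0], [-0.058, 0.254, 0], [-0.062, 0.32, 0], [-0.063, 0.386, 0], [-0.061, 0.452, 0], [-0.058, 0.519, 0], [-0.053, 0.585, 0], [-0.053, 0.585, 0]], rot=[[0, 0, -0.049], [0, 0, -0.097], [0, 0, -0.145], [0, 0, -0.192], [0, 0, -0.233], [0, 0, -0.267], [0, 0, -0.291], [0, 0, -0.306], [0, 0, -0.313], [0, 0, -0.315]], hand=[0.4, 0.4, 0.4, 0.4, 0.4, 0.4, 0.4, 0.4, 0.4, 0.4])

```text
time_s: 12.57
ee_pos: [455.0, 159.3, 114.1]
ee_rot: [179.9, -0.0, 84.1]
force: [0.2, 0.8, -4.7]
gripper_width: 47.4
gripper_force: 40.0
```

apply_moves(delta_pos=[[0.003, 0.03, 0], [0.006, 0.06, 0], [0.009, 0.08, 0], [0.011, 0.1, 0], [0.012, 0.11, 0], [0.012, 0.12, 0], [0.012, 0.12, 0]], rot=[[0, 0, 0], [0, 0, 0], [0, 0, 0], [0, 0, 0], [0, 0, 0], [0, 0, 0], [0, 0, 0]], hand=[0.4, 0.4, 0.4, 0.4, 0.4, 0.4, 0.4])

```text
time_s: 13.15
ee_pos: [455.7, 172.9, 114.0]
ee_rot: [180.0, 0.0, 84.0]
force: [-0.4, -0.4, -3.7]
gripper_width: 47.9
gripper_force: 40.0
```

Creeping towards the collar until I feel it.

apply_moves(delta_pos=[[0.001, 0.008, 0], [0.002, 0.016, 0], [0.002, 0.024, 0], [0.003, 0.03, 0], [0.003, 0.03, 0]], rot=[[0, 0, 0], [0, 0, 0], [0, 0, 0], [0, 0, 0], [0, 0, 0]], hand=[0.4, 0.4, 0.4, 0.4, 0.4])

```text
time_s: 13.57
ee_pos: [455.9, 174.4, 114.1]
ee_rot: [180.0, 0.3, 84.1]
force: [-0.4, -8.0, -1.2]
gripper_width: 48.0
gripper_force: 40.0
```

apply_moves(delta_pos=[[0.001, 0.008, 0], [0.002, 0.016, 0], [0.002, 0.02, 0], [0.002, 0.02, 0]], rot=[[0, 0, 0], [0, 0, 0], [0, 0, 0], [0, 0, 0]], hand=[0.4, 0.4, 0.4, 0.4])

```text
time_s: 13.9
ee_pos: [456.0, 174.4, 114.2]
ee_rot: [180.0, 0.5, 84.2]
force: [1.2, -16.2, -0.2]
gripper_width: 48.1
gripper_force: 40.0
```

Contact at the collar (8 N, then 16 N). Easing off, lowering the nut so its bore rests on the pipe, pressing lightly and releasing.

apply_moves(delta_pos=[[0, -0.03, 0], [0, -0.03, -0.015], [0, -0.03, -0.03], [0, -0.03, -0.042], [0, -0.025, -0.042], [0, -0.02, -0.042], [0, -0.02, -0.042]], rot=[[0, 0, 0], [0, 0, 0], [0, 0, 0], [0, 0, 0], [0, 0, 0], [0, 0, 0], [0, 0, 0]], hand=[0.4, 0.4, 0.4, 0.4, 0.4, 0.4, 0.4], newtons=30)

```text
time_s: 14.48
ee_pos: [456.0, 174.4, 108.6]
ee_rot: [-180.0, 0.3, 84.2]
force: [0.1, -10.5, -1.8]
gripper_width: 47.8
gripper_force: 30.0
```

apply_moves(delta_pos=[[0, -0.008, 0], [0, -0.01, 0], [0, -0.01, 0], [0, -0.01, 0], [0, -0.01, 0], [0, -0.01, 0], [0, -0.01, 0], [0, -0.01, 0], [0, -0.01, 0]], rot=[[0, 0, 0], [0, 0, 0], [0, 0, 0], [0, 0, 0], [0, 0, 0], [0, 0, 0], [0, 0, 0], [0, 0, 0], [0, 0, 0]], hand=[0.4, 0.4, 0.6, 0.7, 0.8, 0.8, 0.8, 0.8, 0.8])

```text
time_s: 15.23
ee_pos: [456.4, 175.4, 109.1]
ee_rot: [180.0, -0.0, 84.0]
force: [0.1, -0.5, 0.1]
gripper_width: 72.9
gripper_force: 0.0
```

apply_moves(delta_pos=[[0, 0, 0.1], [0, 0, 0.3], [0, 0, 0.55], [0, 0, 0.8], [0, -0.1, 1], [0, -0.4, 1], [0, -0.7, 1], [0, -1, 1], [0, -1, 1], [0, -1, 1]], rot=[[0, 0, 0], [0, 0, 0], [0, 0, 0], [0, 0, 0], [0, 0, 0], [0, 0, 0], [0, 0, 0], [0, 0, 0], [0, 0, 0], [0, 0, 0]], hand=[0.8, 0.8, 0.8, 0.8, 0.8, 0.8, 0.8, 0.8, 0.8, 0.8])

```text
time_s: 16.07
ee_pos: [456.3, 54.0, 229.1]
ee_rot: [180.0, -0.0, 83.8]
force: [0.6, 0.2, 0.1]
gripper_width: 72.9
gripper_force: 0.0
```

apply_moves(delta_pos=[[0, -0.3, 0], [0, -0.6, 0], [0, -1, 0], [0, -1, 0], [0, -1, 0]], rot=[[0, 0, 0], [0, 0, 0], [0, 0, 0], [0, 0, 0], [0, 0, 0]], hand=[0.8, 0.8, 0.8, 0.8, 0.8])

```text
time_s: 16.48
ee_pos: [456.6, -65.5, 228.8]
ee_rot: [-180.0, -0.0, 83.9]
force: [-0.1, 0.2, 0.9]
gripper_width: 72.8
gripper_force: 0.0
```

```bash
python3 -c "
from h import *
f=viewer.grab_frame('scene'); f2=viewer.grab_frame('top')
a=[cv2.resize(g['pixels'][c[1]:c[1]+130,c[0]:c[0]+130,::-1],(390,390)) for g,c in((f2,(130,150)),(f,(280,110)))]
cv2.imwrite('pics/near6.png',np.hstack(a))"
```

```text
(no output)
```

View pics/near6.png

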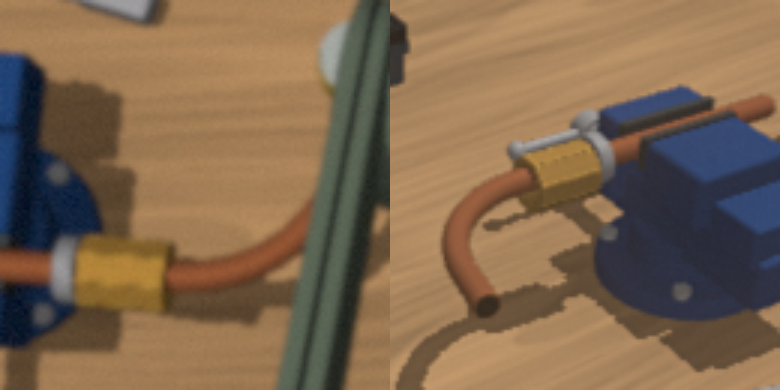

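The nut hangs on the straight leg, flush against the collar (crops (122,272) and (563,172)). The gripper is clear and the tin hasn't moved. Handing in.

```bash
python3 -c "
from workcell import env; print(env.job_done())"
```

```text
the job is handed in; nothing more can be done
None
```

The brass nut is threaded round the bend, resting against the steel collar and released. The steel nut and flux tin were left alone, and the job was handed in at about 16.6 s, with no verdict returned.

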